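# Register and clamp a blank in the laser-marking nest

## Robot

A 6-joint arm with a two-finger parallel gripper is mounted at the origin on a cart in front of the work surface, level with it; the furniture and walls round the work are solid. World frame = base frame: x ahead of the robot, y to its left, z up, the work surface at z = 0. Lengths are in m, angles in rad, forces in N, time in s.
With the tool pointing down it reaches from about 0.35 to 0.85 m from the base axis. Payload 8.1 kg.
Tool frame: the origin (TCP) lies at the very end of the fingers, on their centre line; the grasp point (between the pads) lies 19 mm behind it; z points along the fingers, y is the direction in which the jaws open and shut (so a half turn about z gives the same grasp; the last joint's range is limited). The gripper opens to 93 mm and grips with 3 to 60 N. Pads are 15 mm wide; open, the fingers measure 128 mm over their backs; the gripper's body (75 mm by 188 mm) begins 65 mm behind the grasp point.
Start: joints at [-1.281, 0.13, 1.488, -0, 1.523, -0.085], TCP at [0.22, -0.558, 0.219] pointing down, gripper open.
Joint ranges: [-2.96, 2.96], [-0.89, 2.26], [0.02, 2.5], [-1.34, 4.48], [0, 2.73], [-2.66, 2.66]. Speed limits (rad/s): [2.39, 2.39, 2.79, 3.14, 3.14, 3.14].

## Interface

Orientations are given as a rotation vector (axis times angle).
In Python, from plant import robot gives the robot as it stands.
- The arm moves only by the shell command python3 -m inch 'ROWS' [FORCE]. ROWS is JSON, a list that holds one entry, the list of rows, each a list of 7 numbers: the shift along the tool's x, y, z in cm, then the turn, a rotation vector about the tool's x, y, z in degrees, then the gripper command: -1 is fully open, 1 is shut, values between are in proportion. A call has 1 to 5 rows; each row shifts and turns the commanded pose from where the row before left it, along the tool's axes as they then stand; what a row does not reach is not made up. A row lasts 1/10 s, in which the tool goes at most 50 mm and 8.59 degrees, less where a joint would pass 70% of its speed; a pose out of reach is approached as far as the arm can. A call with a gripper value outside its range is refused whole. The fingers move at their own pace and stop on an object; FORCE is the grip in N (left out, the last holds). Time passes only in rows, so rows that do not move let the fingers close. It gives the time, the measured TCP pose, the force and the opening at its end, in the units of the state.
- robot.read_state(): the state, without advancing time (a new reading comes with each control period).
- robot.read_camera(name): name is "scene" or "top"; returns a dict with "image" (420x560x3 uint8, blue, green, red), "K" (3x3 intrinsics, pixels), "R" (3x3) and "t" (3): a world point X has camera coordinates R X + t. Camera axes: x right, y down, z forward; pixel columns grow to the right and rows downward; lengths in m; the calibration is good to about 2 mm. A picture is of the moment at which its call begins. There is no depth.
- robot.close_job(): hands the job in, once; it reports no verdict.
The state is a dict: "t": time; "q": joint angles; "dq": joint speeds; "joint_torque": joint torques, N m; "tool_pos": TCP position; "orientation": TCP orientation; "force": force on the tool from outside, world axes, zero at the start; "wrist_torque": the same for the moment, N m; "opening": finger opening in m.
Only numpy, scipy, OpenCV 4.12 (cv2) and the standard library are available. Lean on these libraries where they do the work, as an engineer would, in place of code of your own. Each camera call takes 0.05 s, during which the arm holds its last target. There are 200 camera calls.

## Task

Load the blue anodised jaw blank for laser marking: lay it flat on the dark nest plate, clear of the raised clamp, then slide it in under the clamp foot and push it fully home against the end-stop button and against both side pins. With the blank touching all three stops, swing the toggle clamp's arm down firmly onto it so that it is clamped, and let go. Leave the tools and other things lying around undisturbed.

Things in the scene. Friction and masses are not known exactly. Their poses are not given: they have to be found in the camera images.
- blank: Blue anodised aluminium soft-jaw blank: plain bar 40 (x) x 160 (y) x 18 mm (z), about 0.3 kg, two round counterbores marked on top. Origin: centre of its underside. The same either way round: its y axis may point to either end. Starts flat on the worktop to the right of the nest; grip it across its 40 mm width.
- nest: Fixed dark base plate 110 (x) x 310 (y) x 12 mm (z); origin: centre of its underside, on the worktop. +y runs along it to the clamp end (robot's left), +x away from the robot to the side with the two pins. At y = 56 to 150 mm stands an aluminium end-stop block, 60 mm wide, 8 mm high, the clamp bolted on top of it. From y = 54 to -155 mm the plate is free but for the pins.
- seat (a point): Centre of the seat on the plate's upper surface (nest frame 0, -26, 12 mm), axes as the nest. With the blank home against all three stops the centre of its underside lies here, its long axis parallel to this y axis. Easiest order: nearly in, then against both pins (press near each, a skewed blank can jam by friction), last along them to the button.
- end_stop (a point): Middle of the face of the steel stop button (7 mm diameter, 2 mm proud of the end-stop block, facing -y of the nest), nest frame 0, 54, 16 mm. A short end of the blank has to touch it.
- pin_near_clamp (a point): Top centre of the side pin near the clamp: steel dowel, 10 mm diameter, 12 mm high above the plate (nest frame 25, 34, 24 mm). A long side of the blank has to touch its -x flank.
- pin_far_end (a point): Top centre of the other side pin, the same size, 120 mm farther from the clamp (nest frame 25, -86, 24 mm). The same long side of the blank has to touch its -x flank.
- toggle_clamp: Toggle clamp. Origin: underside of its base, nest frame 0, 120, 20 mm, axes as the nest. Steel arm 11 mm wide to -y with spindle bolt and 13 mm foot, red handle to +y, one piece turning about x at y -12, z 38 mm. Raised, arm and foot overhang the plate 25 mm past the button, 20 mm or more above the blank's top: lower the blank at least 30 mm short of the button, then slide it in.
- toggle_clamp_handle (a joint): Clamp arm angle, rad: 0.42 to 0.58 at the start (arm raised, handle low); foot meets the blank at about 0.01 to 0.02; 0 is the lower end stop. The stiff hinge stays where it is left and holds its clamping force. About 5 N straight down on the bolt moves it (lifting the handle does too); pressing on with 10 to 20 N clamps the blank.
- clamp_bolt (a point): Top of the spindle bolt (6 mm diameter), the place to press down to close the clamp; moves with the arm, 63 mm from its axis. Closed on the blank it stands 68 to 69 mm above the worktop at nest x 0, y 45 mm; raised, 24 to 34 mm higher and 9 to 16 mm nearer the clamp (+y).
- clamp_foot (a point): Centre of the foot's underside, moves with the arm; closed, it presses on the middle of the blank's width, 9 mm from the blank's end.
- caliper: Bystander: digital caliper, 240 mm long, lying behind the nest. Leave alone.
- brush: Bystander: small brush with wooden handle, 142 mm, lying behind the blank. Leave alone.
- marker: Bystander: red-capped marker pen, 128 mm, lying behind the nest on the right. Leave alone.
- tin: Bystander: small round steel tin of screws, 62 mm across, 29 mm high, at the right. Leave alone.

How it is judged:
By the outcome, as a careful person would: the job done as asked, in the order asked, and still so for the second after the job is handed in, with the robot touching nothing.
It also fails if it takes over 72 s, if anything falls off the work surface, if the arm or the gripper's body presses on something with over 40 N, if the wrist force passes 120 N, or if a joint passes its speed limit or range.

## Working session

There is one attempt and no reset: what is moved stays moved. The work goes in short steps, Python scripts to look and compute and a shell command to move; the robot and the scene stay as the last step left them, time stands still between calls to the robot, and variables do not carry over. Pictures are saved under pics/ and viewed, about 8 in all and at most 12, crops included, and the job is handed in when it is done.

```bash
mkdir -p pics; ls; python3 - <<'E'
from plant import robot
import cv2
s=robot.read_state();print({k:(v.round(3).tolist() if hasattr(v,'round') and not isinstance(v,float) else v) for k,v in s.items()})
for n in("top","scene"):
    c=robot.read_camera(n);cv2.imwrite(f"pics/{n}0.png",c["image"]);print(n,c["K"],c["R"],c["t"])
E
```

```text
pics
{'t': 0.0, 'q': [-1.281, 0.131, 1.489, 0.0, 1.523, -0.085], 'dq': [0.0, -0.0, 0.001, -0.002, -0.0, -0.0], 'joint_torque': [0.001, -55.986, -49.175, 0.077, 0.035, -0.0], 'tool_pos': [0.22, -0.558, 0.218], 'orientation': [-3.085, -0.585, 0.0], 'force': [-0.504, 0.411, 1.142], 'wrist_torque': [0.01, 0.01, -0.045], 'opening': 0.09309671770908205}
top [[386.71912716   0.         277.47456822]
 [  0.         386.71912716 216.66356349]
 [  0.           0.           1.        ]] [[ 0.09073112 -0.99586951  0.00343308]
 [-0.97557769 -0.08957378 -0.20056098]
 [ 0.20004008  0.01484789 -0.97967521]] [-0.19337853  0.58032988  0.79087447]
scene [[398.25837267   0.         279.05807699]
 [  0.         398.25837267 210.35496689]
 [  0.           0.           1.        ]] [[ 0.89797548 -0.43963927  0.01890388]
 [-0.16606945 -0.37835777 -0.91064062]
 [ 0.4075058   0.81459359 -0.41276665]] [-0.58173097  0.1072354   0.8374324 ]
```

View pics/top0.png

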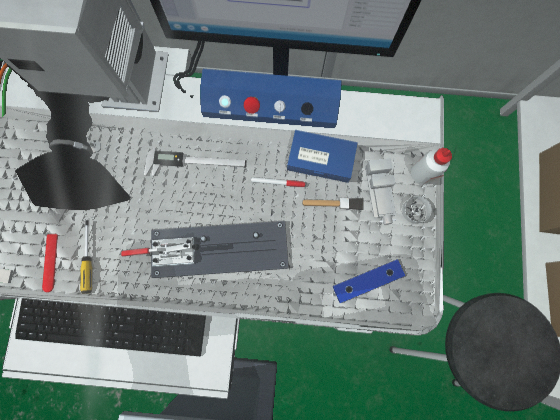

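View pics/scene0.png

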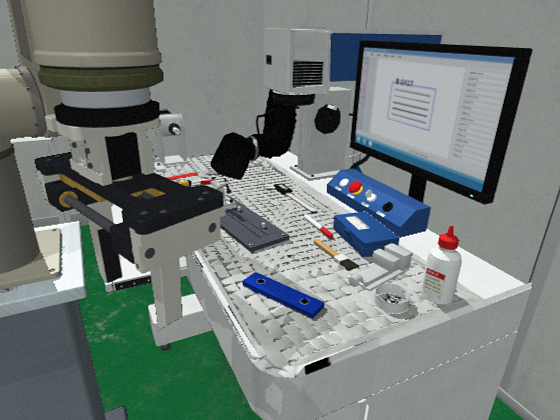

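The top view shows the nest at about (150–292, 221–278) with the clamp on its left, and the blank at about (333–406, 261–302). I'll enlarge both.

```bash
python3 - <<'E'
import cv2
im=cv2.imread("pics/top0.png")
a=cv2.resize(im[210:310,115:275],None,fx=5,fy=5,interpolation=cv2.INTER_CUBIC)
b=cv2.resize(im[210:310,260:420],None,fx=5,fy=5,interpolation=cv2.INTER_CUBIC)
cv2.imwrite("pics/a.png",a);cv2.imwrite("pics/b.png",b)
E
```

```text
(no output)
```

View pics/a.png

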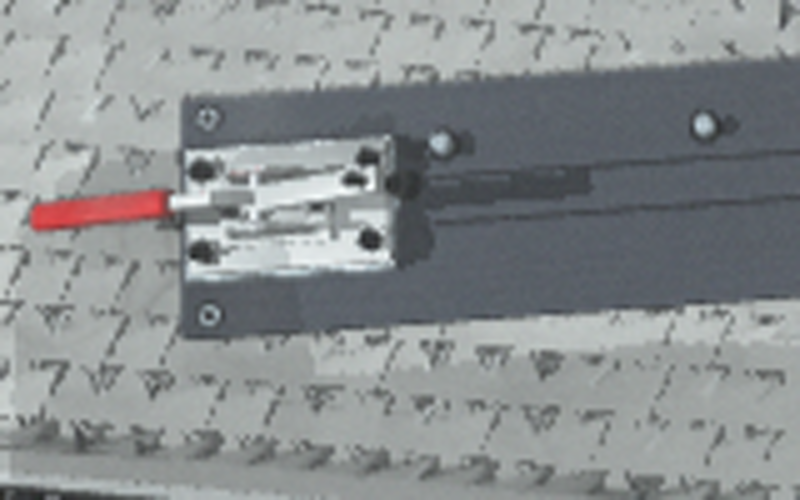

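View pics/b.png

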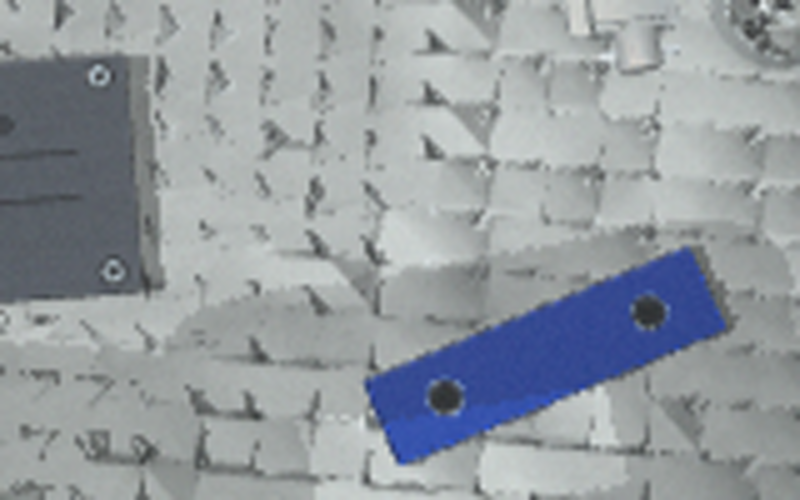

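```bash
cat > h.py <<'E'
import numpy as np
from plant import robot
def ray(c,px,z):
    """world point at height z seen at pixel px"""
    R,t=np.array(c["R"]),np.array(c["t"]); C=-R.T@t
    d=R.T@np.linalg.inv(c["K"])@np.array([px[0],px[1],1.]); return C+d*(z-C[2])/d[2]
def proj(c,X):
    p=np.array(c["K"])@(np.array(c["R"])@X+np.array(c["t"])); return p[:2]/p[2]
def fit(L,W):
    """2D rigid fit W=R(yaw)L+p"""
    L,W=np.array(L)[:,:2],np.array(W)[:,:2]; a=(L-L.mean(0))@[1,1j]; b=(W-W.mean(0))@[1,1j]
    th=np.angle((a.conj()*b).sum()); c,s=np.cos(th),np.sin(th);R=np.array([[c,-s],[s,c]])
    p=W.mean(0)-R@L.mean(0); return p,th,np.round((W-(L@R.T+p))*1e3,1)
E
python3 - <<'E'
from h import *
c=robot.read_camera("top")
f=lambda X,Y,ox,z:ray(c,((X-2)/5+ox,(Y-2)/5+210),z)
W=[f(183,97,115,.012),f(181,338,115,.012),f(132,57,260,.012),f(139,293,260,.012),f(443,137,115,.024),f(704,121,115,.024)]
L=[(.055,.155),(-.055,.155),(.055,-.155),(-.055,-.155),(.025,.034),(.025,-.086)]
p,th,r=fit(L,W);print("nest",p,np.degrees(th),r.tolist())
# blank: local +y = left end
W=[f(367,381,260,.018),f(690,247,260,.018),f(727,327,260,.018),f(402,464,260,.018)]
L=[(.02,.08),(.02,-.08),(-.02,-.08),(-.02,.08)]
pb,tb,r=fit(L,W);print("blank",pb,np.degrees(tb),r.tolist())
from scipy.spatial.transform import Rotation as Ro
s=robot.read_state();print(Ro.from_rotvec(s["orientation"]).as_matrix().round(3),s["tool_pos"],s["t"])
E
```

```text
nest [ 0.51962042 -0.0127791 ] 8.730801829392348 [[-0.8, -0.6], [-0.9, -0.1], [-0.8, -2.0], [-0.0, 2.2], [1.3, -0.6], [1.2, 1.1]]
blank [ 0.47791992 -0.3560709 ] 27.23064844382511 [[-0.3, -0.7], [-0.8, -0.1], [0.5, 0.7], [0.6, 0.0]]
[[ 0.931  0.366 -0.   ]
 [ 0.366 -0.931  0.001]
 [ 0.    -0.001 -1.   ]] [ 0.21953092 -0.55792854  0.21782233] 0.15
```

Pictures viewed so far: 4. In the crops the nest corners, the two pin tops (443,137 and 704,121 in crop a) and the blank corners are clear. The fit residuals are about 1–2 mm. Next I'll turn the tool so its jaws span the blank.

```bash
cat >> h.py <<'E'
from scipy.spatial.transform import Rotation as Ro
NP,NT=np.array([.5196,-.0128]),np.radians(8.7)
def n2w(x,y): c,s=np.cos(NT),np.sin(NT); return NP+[c*x-s*y,s*x+c*y]
def w2n(p): c,s=np.cos(NT),np.sin(NT); d=np.array(p)[:2]-NP; return np.array([c*d[0]+s*d[1],-s*d[0]+c*d[1]])
def togo(x,y,z,yaw_y):
    """remaining shift (cm, tool axes) and turn (deg, tool axes) to a down pose with tool y at yaw_y deg"""
    s=robot.read_state();M=Ro.from_rotvec(s["orientation"]).as_matrix()
    a=np.radians(yaw_y);ty=np.array([np.cos(a),np.sin(a),0]);tz=np.array([0,0,-1.]);T=np.c_[np.cross(ty,tz),ty,tz]
    d=np.array([x,y,z])-s["tool_pos"]
    print("t %.1f"%s["t"],"shift now-axes",(M.T@d*100).round(2),"goal-axes",(T.T@d*100).round(2),"turn",np.degrees(Ro.from_matrix(M.T@T).as_rotvec()).round(1),"F",np.round(s["force"],1),"open %.4f"%s["opening"],"nest xy mm",(w2n(s["tool_pos"])*1e3).round(1),"z %.4f"%s["tool_pos"][2])
E
R='[[[0,0,0,0,0,-8,-1],[0,0,0,0,0,-8,-1],[0,0,0,0,0,-8,-1],[0,0,0,0,0,-8,-1],[0,0,0,0,0,-8,-1]]]'
python3 -m inch '[[[0,0,0,0,0,-8,-1],[0,0,0,0,0,-8,-1],[0,0,0,0,0,-8,-1],[0,0,0,0,0,-8,-1],[0,0,0,0,0,-8,-1]]]'
python3 -m inch '[[[0,0,0,0,0,-8,-1],[0,0,0,0,0,-8,-1],[0,0,0,0,0,-8,-1],[0,0,0,0,0,-8,-1],[0,0,0,0,0,-8,-1]]]'
python3 -m inch '[[[0,0,0,0,0,-8,-1],[0,0,0,0,0,-7.7,-1]]]'
python3 -c "
from h import *
togo(.4779,-.3561,.10,27.2)"
```

```text
t: 0.65
tool_pos: [0.2196, -0.5581, 0.2182]
orientation: [-2.695, -1.613, -0.0]
force: [-0.7, 0.4, -0.7]
opening: 0.0935
t: 1.15
tool_pos: [0.2196, -0.5581, 0.2182]
orientation: [-1.981, -2.437, -0.001]
force: [0.7, -0.0, -0.8]
opening: 0.0932
t: 1.35
tool_pos: [0.2196, -0.5581, 0.2182]
orientation: [-1.629, -2.685, -0.001]
force: [-0.5, -0.5, -0.5]
opening: 0.0927
t 1.4 shift now-axes [ 5.98 32.24 11.83] goal-axes [ 6.16 32.21 11.82] turn [ 0.  -0.   0.3] F [-0.5 -0.5 -0.5] open 0.0927 nest xy mm [-379.  -493.7] z 0.2182
```

```bash
python3 -m inch '[[[0.8,4.2,0,0,0,0,-1],[0.8,4.2,0,0,0,0,-1],[0.8,4.2,0,0,0,0,-1],[0.8,4.2,0,0,0,0,-1],[0.8,4.2,0,0,0,0,-1]]]'
python3 -m inch '[[[0.7,3.8,0,0,0,0,-1],[0.7,3.8,2,0,0,0,-1],[0.6,3.6,3,0,0,0,-1],[0,0,3,0,0,0,-1],[0,0,2,0,0,0,-1]]]'
python3 -c "
from h import *
togo(.4779,-.3561,.004,27.2)
import cv2;c=robot.read_camera('top');im=c['image'];cv2.imwrite('pics/t1.png',cv2.resize(im[210:330,260:420],None,fx=5,fy=5,interpolation=cv2.INTER_CUBIC))"
```

```text
t: 1.85
tool_pos: [0.3892, -0.4255, 0.2184]
orientation: [-1.638, -2.681, -0.0]
force: [0.6, -0.1, -0.1]
opening: 0.0932
t: 2.35
tool_pos: [0.4787, -0.3558, 0.1157]
orientation: [-1.632, -2.68, -0.001]
force: [0.5, -0.6, -0.1]
opening: 0.093
t 2.4 shift now-axes [-0.02 -0.07 11.17] goal-axes [ 1.000e-02 -9.000e-02  1.117e+01] turn [-0.1 -0.2  0.1] F [ 0.5 -0.6 -0.1] open 0.0930 nest xy mm [ -92.3 -332.9] z 0.1157
```

View pics/t1.png

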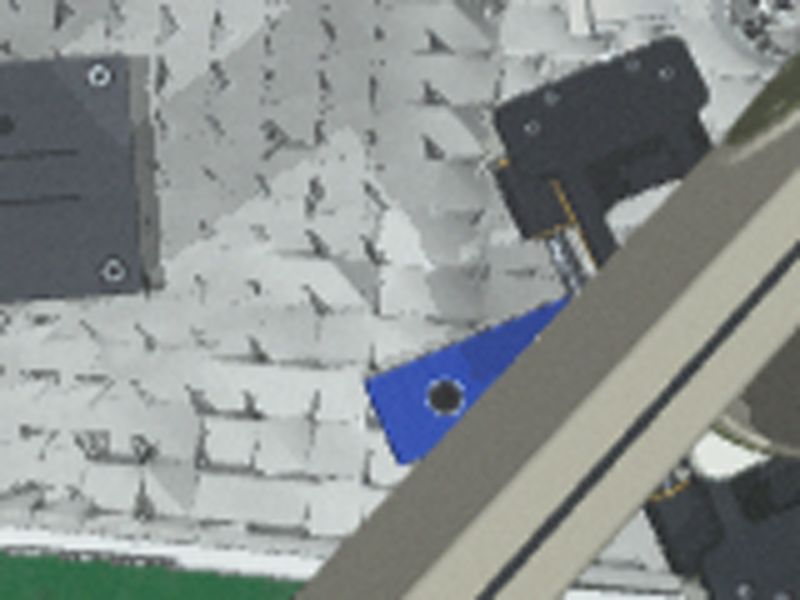

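Picture 5: the jaws straddle the blank and are aligned with it. The front corner at (367,381) is unmoved. Descending and gripping.

```bash
python3 -m inch '[[[0,0,3,0,0,0,-1],[0,0,3,0,0,0,-1],[0,0,2.5,0,0,0,-1],[0,0,1.5,0,0,0,-1],[0,0,1,0,0,0,-1]]]'
python3 -m inch '[[[0,0,0,0,0,0,0.6],[0,0,0,0,0,0,0.6],[0,0,0,0,0,0,0.6],[0,0,0,0,0,0,0.6],[0,0,0,0,0,0,0.6]]]' 30
python3 -c "
from h import *
togo(.4779,-.3561,.055,27.2)"
```

```text
t: 2.9
tool_pos: [0.4782, -0.3577, 0.0077]
orientation: [-1.637, -2.68, -0.0]
force: [0.5, 0.6, -0.8]
opening: 0.0929
t: 3.4
tool_pos: [0.4792, -0.3583, 0.0095]
orientation: [1.637, 2.68, -0.0]
force: [0.2, -0.0, -0.7]
opening: 0.0575
t 3.4 shift now-axes [ 0.25 -0.01 -4.55] goal-axes [ 0.26 -0.02 -4.55] turn [ 0.   0.1 -0. ] F [ 0.2 -0.  -0.7] open 0.0575 nest xy mm [ -92.2 -335.4] z 0.0095
```

```bash
python3 -m inch '[[[0,0,0,0,0,0,0.6],[0,0,0,0,0,0,0.6],[0,0,0,0,0,0,0.6],[0,0,0,0,0,0,0.6],[0,0,0,0,0,0,0.6]]]' 30
python3 -c "
from h import *
togo(.4779,-.3561,.055,27.2)"
```

```text
t: 3.9
tool_pos: [0.4788, -0.358, 0.0088]
orientation: [1.637, 2.681, -0.0]
force: [-0.2, 0.3, 1.3]
opening: 0.0397
t 3.9 shift now-axes [ 0.21  0.01 -4.62] goal-axes [ 0.21  0.01 -4.62] turn [ 0.  0. -0.] F [-0.2  0.3  1.3] open 0.0397 nest xy mm [ -92.5 -335. ] z 0.0088
```

```bash
python3 -m inch '[[[0,0,-1,0,0,0,0.6],[0,0,-2,0,0,0,0.6],[0,0,-2,0,0,0,0.6],[0,0,0,0,0,6,0.6],[0,0,0,0,0,6,0.6]]]' 30
python3 -m inch '[[[0,0,0,0,0,6.5,0.6],[0,0,0,0,0,0,0.6]]]'
python3 -c "
from h import *
togo(*n2w(-.005,-.064),.055,8.7)"
```

```text
t: 4.4
tool_pos: [0.4792, -0.3583, 0.06]
orientation: [1.913, 2.49, -0.0]
force: [0.6, -0.1, -2.4]
opening: 0.0396
t: 4.6
tool_pos: [0.4785, -0.3577, 0.0587]
orientation: [-2.049, -2.381, -0.0]
force: [-0.3, -0.6, -2.6]
opening: 0.0397
t 4.6 shift now-axes [27.09  8.72  0.38] goal-axes [27.07  8.78  0.37] turn [-0.  -0.  -0.1] F [-0.3 -0.6 -2.6] open 0.0397 nest xy mm [ -92.8 -334.7] z 0.0587
```

```bash
python3 -m inch '[[[3,1,0,0,0,0,0.6],[4,1.3,0,0,0,0,0.6],[4,1.3,0,0,0,0,0.6],[4,1.3,0,0,0,0,0.6],[4,1.3,0,0,0,0,0.6]]]'
python3 -m inch '[[[4,1.3,0,0,0,0,0.6],[3,0.9,0,0,0,0,0.6],[1.1,0.4,0,0,0,0,0.6],[0,0,0,0,0,0,0.6],[0,0,0,0,0,0,0.6]]]'
python3 -c "
from h import *
togo(*n2w(-.005,-.064),.0208,8.7)
import cv2;c=robot.read_camera('top');im=c['image'];cv2.imwrite('pics/t2.png',cv2.resize(im[200:300,140:300],None,fx=5,fy=5,interpolation=cv2.INTER_CUBIC))"
```

```text
t: 5.1
tool_pos: [0.5112, -0.1591, 0.0588]
orientation: [-2.043, -2.387, -0.0]
force: [0.7, -0.1, -4.0]
opening: 0.0395
t: 5.6
tool_pos: [0.5248, -0.0776, 0.0587]
orientation: [2.045, 2.384, -0.001]
force: [1.0, -0.5, -3.7]
opening: 0.0397
t 5.6 shift now-axes [ 0.09 -0.03  3.79] goal-axes [ 0.08 -0.04  3.79] turn [-0.   0.   0.1] F [ 1.  -0.5 -3.7] open 0.0397 nest xy mm [ -4.6 -64.8] z 0.0587
```

View pics/t2.png

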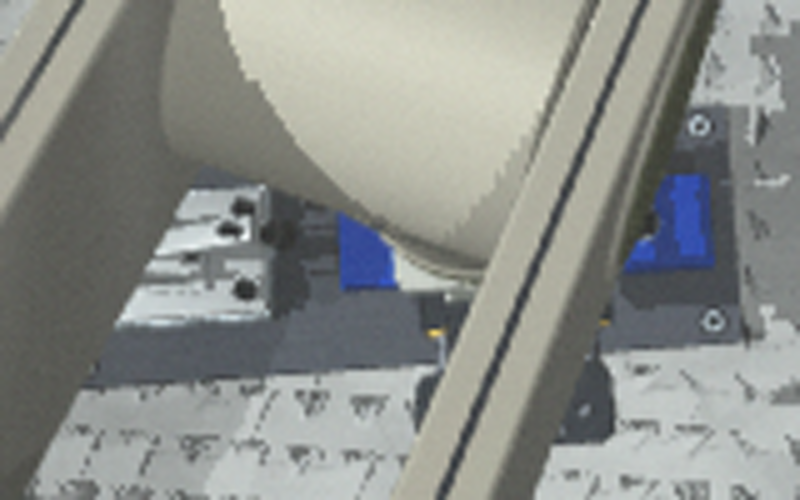

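Picture 6: the blank is over the plate and clear of the clamp. Its near end is at about (340,285) and its far end at (712,268). I'll shift 3 mm away from the pins and lower.

```bash
python3 -m inch '[[[0,-0.3,1,0,0,0,0.6],[0,0,1.5,0,0,0,0.6],[0,0,0.8,0,0,0,0.6],[0,0,0.2,0,0,0,0.6],[0,0,0,0,0,0,0.6]]]'
python3 -m inch '[[[0,0,0.1,0,0,0,0.6],[0,0,0,0,0,0,0.6]]]'
python3 -m inch '[[[0,0,0.1,0,0,0,0.6],[0,0,0,0,0,0,0.6]]]'
python3 -m inch '[[[0,0,0.1,0,0,0,0.6],[0,0,0,0,0,0,0.6]]]'
```

```text
t: 6.15
tool_pos: [0.5211, -0.0772, 0.0226]
orientation: [-2.046, -2.382, 0.001]
force: [-0.6, -0.3, -3.7]
opening: 0.0397
t: 6.35
tool_pos: [0.5223, -0.0773, 0.0231]
orientation: [2.047, 2.383, 0.001]
force: [-0.3, 0.1, -3.5]
opening: 0.0396
t: 6.55
tool_pos: [0.5221, -0.0772, 0.0219]
orientation: [2.047, 2.383, 0.0]
force: [-0.1, 0.4, -2.7]
opening: 0.0397
t: 6.75
tool_pos: [0.5221, -0.0772, 0.0208]
orientation: [2.047, 2.383, 0.0]
force: [-0.5, -0.1, -2.8]
opening: 0.0398
```

```bash
python3 -m inch '[[[0,0,0.1,0,0,0,0.6],[0,0,0,0,0,0,0.6]]]'
python3 -m inch '[[[0,0,0.1,0,0,0,0.6],[0,0,0,0,0,0,0.6]]]'
```

```text
t: 6.95
tool_pos: [0.5221, -0.0772, 0.0207]
orientation: [2.047, 2.383, 0.0]
force: [-5.1, 1.7, 7.5]
opening: 0.0398
t: 7.15
tool_pos: [0.5221, -0.0772, 0.0207]
orientation: [-2.047, -2.383, 0.0]
force: [-10.1, 1.5, 18.4]
opening: 0.0393
```

Touchdown is at underside z ≈ 12 mm. I'll relieve the down-force and slide most of the way in under the clamp.

```bash
python3 -m inch '[[[0,0,-0.2,0,0,0,0.6],[0,0,0,0,0,0,0.6]]]' 15
python3 -m inch '[[[0.7,0,0,0,0,0,0.6],[0.8,0,0,0,0,0,0.6],[0.8,0,0,0,0,0,0.6],[0.5,0,0,0,0,0,0.6],[0.2,0,0,0,0,0,0.6]]]'
python3 -c "
from h import *
togo(*n2w(-.00,-.028),.0208,8.7)
import cv2
for n,a in (('top',(210,120)),('scene',(170,170))):
  im=robot.read_camera(n)['image'][a[0]:a[0]+90,a[1]:a[1]+150];cv2.imwrite(f'pics/{n}3.png',cv2.resize(im,None,fx=5,fy=5,interpolation=cv2.INTER_CUBIC))"
```

```text
t: 7.35
tool_pos: [0.5222, -0.0773, 0.021]
orientation: [2.047, 2.383, 0.001]
force: [-0.1, -0.6, -3.4]
opening: 0.0395
t: 7.85
tool_pos: [0.5174, -0.0468, 0.0207]
orientation: [2.046, 2.384, 0.0]
force: [1.4, -2.4, 0.4]
opening: 0.0397
t 7.8 shift now-axes [ 0.52  0.73 -0.01] goal-axes [ 0.52  0.73 -0.01] turn [0. 0. 0.] F [ 1.4 -2.4  0.4] open 0.0397 nest xy mm [ -7.3 -33.2] z 0.0207
```

View pics/scene3.png

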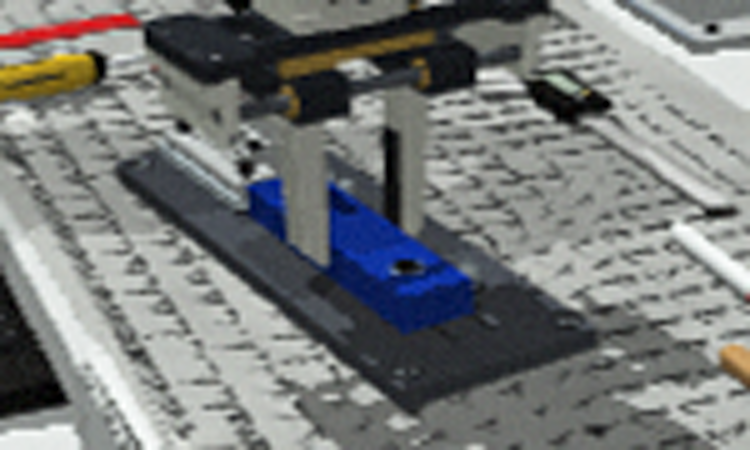

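Picture 7: the blank lies flat on the plate inside the pins, with its leading end under the clamp. I'll open slightly, then push to the pins with the −x finger.

```bash
python3 -m inch '[[[0,0,0,0,0,0,-0.12],[0,0,0,0,0,0,-0.12],[0,0,0.4,0,0,0,-0.12],[0,0,0,0,0,0,-0.12]]]'
python3 -m inch '[[[0,0.4,0,0,0,0,-0.12],[0,0.3,0,0,0,0,-0.12],[0,0.2,0,0,0,0,-0.12],[0,0.1,0,0,0,0,-0.12],[0,0,0,0,0,0,-0.12]]]'
python3 -m inch '[[[0,0.1,0,0,0,0,-0.12],[0,0.1,0,0,0,0,-0.12],[0,0,0,0,0,0,-0.12]]]'
python3 -c "
from h import *
togo(*n2w(-.00,-.028),.0208,8.7)"
```

```text
t: 8.35
tool_pos: [0.5168, -0.0476, 0.0159]
orientation: [-2.047, -2.382, 0.001]
force: [-0.7, 0.7, -0.8]
opening: 0.0518
t: 8.85
tool_pos: [0.5273, -0.046, 0.0166]
orientation: [-2.047, -2.383, 0.0]
force: [-1.0, -0.7, -0.4]
opening: 0.0523
t: 9.15
tool_pos: [0.5293, -0.0457, 0.0166]
orientation: [2.047, 2.383, 0.0]
force: [-1.3, -0.5, -1.3]
opening: 0.0521
t 9.2 shift now-axes [ 0.6  -0.46 -0.42] goal-axes [ 0.6  -0.46 -0.42] turn [ 0. -0. -0.] F [-1.3 -0.5 -1.3] open 0.0521 nest xy mm [  4.6 -34. ] z 0.0166
```

```bash
python3 -m inch '[[[0,0.1,0,0,0,0,-0.12],[0,0,0,0,0,0,-0.12]]]'|grep -E "pos|force"
python3 -m inch '[[[0,0.1,0,0,0,0,-0.12],[0,0,0,0,0,0,-0.12]]]'|grep -E "pos|force"
python3 -m inch '[[[0,0.1,0,0,0,0,-0.12],[0,0,0,0,0,0,-0.12]]]'|grep -E "pos|force"
```

```text
tool_pos: [0.5303, -0.0456, 0.0166]
force: [-0.7, -1.0, 0.4]
tool_pos: [0.5308, -0.0456, 0.0165]
force: [-4.5, -2.3, 2.5]
tool_pos: [0.5309, -0.0455, 0.0165]
force: [-8.4, -3.0, 7.3]
```

```bash
python3 -m inch '[[[0,0.1,0,0,0,0,-0.12],[0,0,0,0,0,0,-0.12],[0,0,0,0,0,0,-0.12]]]'|grep -E "pos|force"
python3 -m inch '[[[0,-0.3,0,0,0,0,-0.12],[0,-0.6,0,0,0,0,-0.12],[0,0,-2,0,0,0,0.4],[0,0,-2,0,0,0,0.8],[0,0,0,0,0,0,0.8]]]'|grep -E "pos|force"
python3 -c "
from h import *
togo(*n2w(0,-.128),.056,8.7)
import cv2
im=robot.read_camera('top')['image'][210:290,140:300];cv2.imwrite('pics/t4.png',cv2.resize(im,None,fx=5,fy=5,interpolation=cv2.INTER_CUBIC))"
```

```text
tool_pos: [0.531, -0.0455, 0.0163]
force: [-13.2, -4.0, 9.1]
tool_pos: [0.5269, -0.0468, 0.0598]
force: [0.2, -0.2, 1.2]
t 10.6 shift now-axes [-9.32 -0.21  0.4 ] goal-axes [-9.33 -0.21  0.38] turn [ 0.3  0.1 -0. ] F [ 0.2 -0.2  1.2] open 0.0327 nest xy mm [  2.1 -34.7] z 0.0598
```

```bash
python3 -m inch '[[[-2,-0.2,0,0,0,0,1],[-4,0,0,0,0,0,1],[-3.3,0,0,0,0,0,1],[0,0,0,0,0,0,1],[0,0,0,0,0,0,1]]]'|grep -E "pos|force|open"
python3 -m inch '[[[0,0,1.5,0,0,0,1],[0,0,1.5,0,0,0,1],[0,0,1,0,0,0,1],[0,0,0.3,0,0,0,1],[0,0,0,0,0,0,1]]]'|grep -E "pos|force|open"
python3 -c "
from h import *
togo(*n2w(0,-.114),.0165,8.7)
import cv2
im=robot.read_camera('top')['image'][210:290,140:300];cv2.imwrite('pics/t5.png',cv2.resize(im,None,fx=5,fy=5,interpolation=cv2.INTER_CUBIC))"
```

```text
tool_pos: [0.5356, -0.1389, 0.0554]
force: [-0.7, 0.5, -0.0]
opening: 0.0004
tool_pos: [0.5354, -0.1377, 0.0125]
force: [0.2, -0.5, 0.2]
opening: 0.0008
t 11.6 shift now-axes [ 1.19  0.32 -0.4 ] goal-axes [ 1.19  0.32 -0.4 ] turn [-0.1 -0.1  0. ] F [ 0.2 -0.5  0.2] open 0.0008 nest xy mm [  -3.2 -125.9] z 0.0125
```

View pics/t5.png

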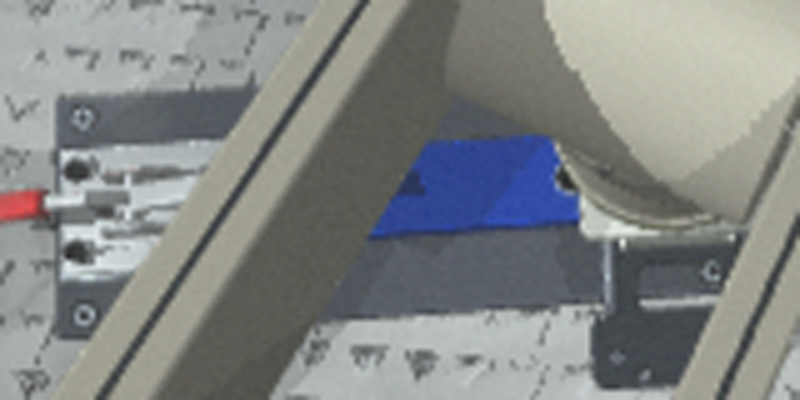

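Picture 8: the arm hides the stops, but the blank sits parallel to the nest with the gripper behind its end. Pushing towards the button.

```bash
python3 -m inch '[[[0,0.3,-0.4,0,0,0,1],[0.3,0,0,0,0,0,1],[0.3,0,0,0,0,0,1],[0.2,0,0,0,0,0,1],[0,0,0,0,0,0,1]]]'|grep -E "pos|force|open"
for i in 1; do python3 -m inch '[[[0.2,0,0,0,0,0,1],[0,0,0,0,0,0,1]]]'|grep -E "pos|force"
python3 -m inch '[[[0.2,0,0,0,0,0,1],[0,0,0,0,0,0,1]]]'|grep -E "pos|force"
python3 -m inch '[[[0.1,0,0,0,0,0,1],[0,0,0,0,0,0,1]]]'|grep -E "pos|force"; done
python3 -c "
from h import *
togo(*n2w(0,-.114),.0165,8.7)"
```

```text
tool_pos: [0.5381, -0.1301, 0.0177]
force: [0.3, 0.3, -0.0]
opening: 0.0003
tool_pos: [0.5377, -0.1283, 0.0176]
force: [0.3, -0.0, -0.2]
tool_pos: [0.5374, -0.1263, 0.0176]
force: [-0.2, -1.7, 0.5]
tool_pos: [0.5375, -0.126, 0.0177]
force: [0.3, -5.7, -1.4]
t 12.8 shift now-axes [ 0.06 -0.05  0.12] goal-axes [ 0.06 -0.05  0.12] turn [ 0.   0.1 -0. ] F [ 0.3 -5.7 -1.4] open 0.0003 nest xy mm [   0.5 -114.6] z 0.0177
```

```bash
python3 -m inch '[[[0.1,0,0,0,0,0,1],[0,0,0,0,0,0,1]]]'|grep -E "pos|force"
python3 -m inch '[[[0.1,0,0,0,0,0,1],[0,0,0,0,0,0,1],[0,0,0,0,0,0,1]]]'|grep -E "pos|force"
python3 -m inch '[[[-0.5,0,0,0,0,0,1],[-1,0,0,0,0,0,1],[0,0,-2,0,0,0,1],[0,0,-3,0,0,0,0],[0,0,0,0,0,0,-0.12]]]'|grep -E "pos|force"
python3 -c "
from h import *
togo(*n2w(-.003,-.066),.0597,8.7)"
```

```text
tool_pos: [0.5376, -0.1259, 0.018]
force: [1.2, -8.3, -0.5]
tool_pos: [0.5376, -0.1258, 0.0182]
force: [0.6, -12.3, -1.1]
tool_pos: [0.5422, -0.1394, 0.0719]
force: [-0.4, -0.5, 0.6]
t 13.8 shift now-axes [ 6.26 -0.63  1.2 ] goal-axes [ 6.26 -0.62  1.22] turn [ 0.3  0.1 -0. ] F [-0.4 -0.5  0.6] open 0.0119 nest xy mm [   3.2 -128.6] z 0.0719
```

```bash
python3 -m inch '[[[1.2,-0.6,0,0,0,0,-0.12],[2.5,0,0,0,0,0,-0.12],[2.5,0,0,0,0,0,-0.12],[0,0,0,0,0,0,-0.12],[0,0,0,0,0,0,-0.12]]]'|grep -E "pos|force|open"
python3 -c "
from h import *
togo(*n2w(-.003,-.066),.0185,8.7)"
```

```text
tool_pos: [0.5228, -0.077, 0.0664]
force: [-0.4, -0.0, -0.6]
opening: 0.0504
t 14.2 shift now-axes [-0.21  0.37  4.78] goal-axes [-0.21  0.36  4.79] turn [-0.1 -0.   0.1] F [-0.4 -0.  -0.6] open 0.0504 nest xy mm [ -6.6 -63.9] z 0.0664
```

```bash
python3 -m inch '[[[0,0,0,0,0,0,-0.12],[0,0,0,0,0,0,-0.12],[0,0,0,0,0,0,-0.12]]]'|grep -E "open"
python3 -c "
from h import *
togo(*n2w(-.003,-.066),.0185,8.7)"
```

```text
opening: 0.0519
t 14.6 shift now-axes [-0.04  0.26  4.9 ] goal-axes [-0.04  0.26  4.9 ] turn [-0.  -0.  -0.1] F [ 0.1  0.6 -0.2] open 0.0519 nest xy mm [ -5.6 -65.6] z 0.0675
```

```bash
python3 -m inch '[[[0,0.5,1,0,0,0,-0.12],[0,0,2,0,0,0,-0.12],[0,0,1.5,0,0,0,-0.12],[0,0,0.4,0,0,0,-0.12],[0,0,0,0,0,0,-0.12]]]'|grep -E "pos|force"
python3 -m inch '[[[0,0.2,0,0,0,0,-0.12],[0,0.2,0,0,0,0,-0.12],[0,0.1,0,0,0,0,-0.12],[0,0,0,0,0,0,-0.12]]]'|grep -E "pos|force"
python3 -m inch '[[[0,0.1,0,0,0,0,-0.12],[0,0,0,0,0,0,-0.12]]]'|grep -E "pos|force"
python3 -m inch '[[[0,0.1,0,0,0,0,-0.12],[0,0,0,0,0,0,-0.12]]]'|grep -E "pos|force"
python3 -c "
from h import *
togo(*n2w(0,-.016),.0185,8.7)"
```

```text
tool_pos: [0.5279, -0.0769, 0.0173]
force: [-0.0, 0.3, 0.7]
tool_pos: [0.5346, -0.0764, 0.0193]
force: [0.6, 0.3, 0.6]
tool_pos: [0.5351, -0.0762, 0.0188]
force: [-0.3, 0.1, -0.1]
tool_pos: [0.5356, -0.0761, 0.0186]
force: [-0.7, 0.3, 0.7]
t 15.8 shift now-axes [ 4.9  -0.63  0.01] goal-axes [ 4.9  -0.63  0.01] turn [-0. -0. -0.] F [-0.7  0.3  0.7] open 0.0525 nest xy mm [  6.3 -65. ] z 0.0186
```

```bash
python3 -m inch '[[[0,0.1,0,0,0,0,-0.12],[0,0,0,0,0,0,-0.12]]]'|grep -E "pos|force"
python3 -m inch '[[[0,0.1,0,0,0,0,-0.12],[0,0,0,0,0,0,-0.12]]]'|grep -E "pos|force"
python3 -m inch '[[[0,0.1,0,0,0,0,-0.12],[0,0,0,0,0,0,-0.12]]]'|grep -E "pos|force"
python3 -c "
from h import *
togo(*n2w(0,-.016),.0185,8.7)"
```

```text
tool_pos: [0.5358, -0.0761, 0.0184]
force: [-5.9, -1.4, 4.9]
tool_pos: [0.5359, -0.0761, 0.0182]
force: [-9.7, -2.3, 6.2]
tool_pos: [0.536, -0.076, 0.018]
force: [-12.9, -2.9, 8.8]
t 16.4 shift now-axes [ 4.9  -0.67 -0.04] goal-axes [ 4.9  -0.66 -0.05] turn [-0.4 -0.  -0. ] F [-12.9  -2.9   8.8] open 0.0527 nest xy mm [  6.6 -65. ] z 0.0180
```

```bash
python3 -m inch '[[[0,-0.5,0,0,0,0,-0.12],[0,-0.4,0,0,0,0,-0.12],[2,0,0,0,0,0,-0.12],[2,0,0,0,0,0,-0.12],[0.9,0,0,0,0,0,-0.12]]]'|grep -E "pos|force"
python3 -m inch '[[[0,0,0,0,0,0,-0.12],[0,0.4,0,0,0,0,-0.12],[0,0.1,0,0,0,0,-0.12],[0,0,0,0,0,0,-0.12]]]'|grep -E "pos|force"
python3 -m inch '[[[0,0.1,0,0,0,0,-0.12],[0,0,0,0,0,0,-0.12]]]'|grep -E "pos|force"
python3 -m inch '[[[0,0.1,0,0,0,0,-0.12],[0,0,0,0,0,0,-0.12]]]'|grep -E "pos|force"
python3 -m inch '[[[0,0.1,0,0,0,0,-0.12],[0,0,0,0,0,0,-0.12]]]'|grep -E "pos|force"
python3 -c "
from h import *
togo(*n2w(0,-.016),.0185,8.7)"
```

```text
tool_pos: [0.5224, -0.0273, 0.0187]
force: [0.0, 0.8, 0.7]
tool_pos: [0.5278, -0.0284, 0.0186]
force: [0.7, 0.3, 0.8]
tool_pos: [0.5279, -0.0283, 0.0185]
force: [-4.5, -3.0, 4.2]
tool_pos: [0.528, -0.0281, 0.0183]
force: [-7.3, -4.3, 5.0]
tool_pos: [0.5281, -0.028, 0.0181]
force: [-11.6, -4.2, 8.5]
t 17.9 shift now-axes [ 0.03 -0.61 -0.04] goal-axes [ 0.03 -0.61 -0.04] turn [-0.3  0.  -0. ] F [-11.6  -4.2   8.5] open 0.0519 nest xy mm [  6.1 -16.3] z 0.0181
```

```bash
python3 -m inch '[[[0,-0.4,0,0,0,0,-0.12],[-1,-0.2,0,0,0,0,-0.12],[-1,0,-2,0,0,0,-0.12],[-2,0,-2,0,0,0,1],[-3,0,0,0,0,0,1]]]'|grep -E "pos|force"
python3 -m inch '[[[-3,0,0,0,0,0,1],[-1.2,0,0,0,0,0,1],[0,0,0,0,0,0,1],[0,0,0,0,0,0,1]]]'|grep -E "pos|force|open"
python3 -c "
from h import *
togo(*n2w(0,-.125),.0175,8.7)"
```

```text
tool_pos: [0.5379, -0.0984, 0.0621]
force: [0.6, 0.4, -0.5]
tool_pos: [0.5412, -0.1386, 0.0583]
force: [-0.3, 0.8, 0.3]
opening: 0.0087
t 18.9 shift now-axes [ 0.25 -0.23  4.08] goal-axes [ 0.26 -0.23  4.08] turn [-0.  -0.  -0.1] F [-0.3  0.8  0.3] open 0.0087 nest xy mm [   2.3 -127.6] z 0.0583
```

```bash
python3 -m inch '[[[0,-0.2,1,0,0,0,1],[0,0,1.5,0,0,0,1],[0,0,1.2,0,0,0,1],[0,0,0.3,0,0,0,1],[0,0,0,0,0,0,1]]]'|grep -E "pos|force"
python3 -m inch '[[[0.4,0,0,0,0,0,1],[0.4,0,0,0,0,0,1],[0.2,0,0,0,0,0,1],[0.1,0,0,0,0,0,1],[0,0,0,0,0,0,1]]]'|grep -E "pos|force"
python3 -m inch '[[[0.1,0,0,0,0,0,1],[0,0,0,0,0,0,1]]]'|grep -E "pos|force"
python3 -m inch '[[[0.1,0,0,0,0,0,1],[0,0,0,0,0,0,1]]]'|grep -E "pos|force"
python3 -c "
from h import *
togo(*n2w(0,-.125),.0175,8.7)"
```

```text
tool_pos: [0.5384, -0.1385, 0.0171]
force: [0.7, -0.1, 0.4]
tool_pos: [0.538, -0.1282, 0.0189]
force: [0.0, -0.4, 0.0]
tool_pos: [0.5377, -0.1274, 0.0187]
force: [-0.1, 0.7, 0.5]
tool_pos: [0.5374, -0.1264, 0.0186]
force: [0.7, -1.2, 0.3]
t 20.2 shift now-axes [-1.   -0.05  0.11] goal-axes [-1.   -0.05  0.11] turn [-0. -0. -0.] F [ 0.7 -1.2  0.3] open 0.0002 nest xy mm [   0.5 -115. ] z 0.0186
```

```bash
python3 -m inch '[[[0.1,0,0,0,0,0,1],[0,0,0,0,0,0,1]]]'|grep -E "pos|force"
python3 -m inch '[[[0.1,0,0,0,0,0,1],[0,0,0,0,0,0,1]]]'|grep -E "pos|force"
python3 -m inch '[[[0.1,0,0,0,0,0,1],[0,0,0,0,0,0,1],[0,0,0,0,0,0,1]]]'|grep -E "pos|force"
python3 -m inch '[[[-0.5,0,0,0,0,0,1],[-1,0,0,0,0,0,1],[-1,0,-2,0,0,0,1],[0,0,-4,0,0,0,1],[0,0,-4,0,0,0,1]]]'|grep -E "pos|force"
python3 -m inch '[[[0,-3,-4,0,0,0,1],[0,-4,0,0,0,0,1],[0,-4,0,0,0,0,1],[0,-4,0,0,0,0,1],[0,0,0,0,0,0,1]]]'|grep -E "pos|force"
python3 -c "
from h import *
togo(*n2w(0,.055),.15,8.7)
import cv2
a=robot.read_camera('top')['image'];cv2.imwrite('pics/t6full.png',a);a=a[215:285,140:300]
cv2.imwrite('pics/t6.png',cv2.resize(a,None,fx=5,fy=5,interpolation=cv2.INTER_CUBIC))"
```

```text
tool_pos: [0.5374, -0.1261, 0.0187]
force: [-0.5, -4.1, -0.8]
tool_pos: [0.5374, -0.1259, 0.0189]
force: [1.1, -8.5, -1.6]
tool_pos: [0.5374, -0.1258, 0.0191]
force: [0.9, -11.8, -0.3]
tool_pos: [0.5399, -0.1482, 0.1187]
force: [1.7, -0.8, 0.4]
tool_pos: [0.3889, -0.1708, 0.1579]
force: [0.4, -0.7, -1.0]
t 21.9 shift now-axes [19.17 15.27  0.78] goal-axes [19.14 15.31  0.79] turn [-0.1 -0.1 -0.1] F [ 0.4 -0.7 -1. ] open -0.0000 nest xy mm [-153.1 -136.4] z 0.1579
```

View pics/t6.png

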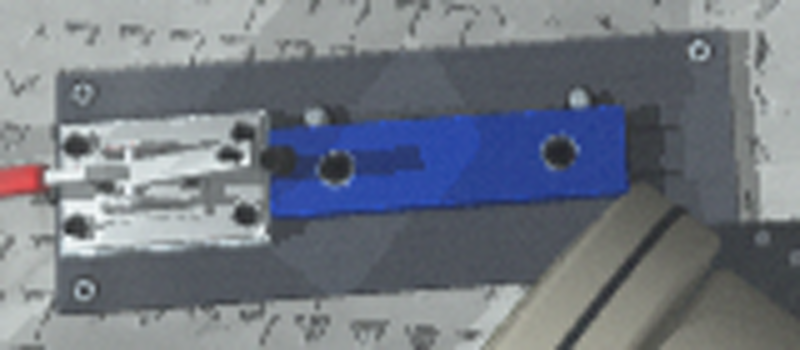

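Picture 9: the blank's long side touches both pin heads (316,117 and 578,98). Its left end is at the block under the raised bolt/foot (275,160). Before pressing I'll check where the bolt is and how far away the laser head hangs.

```bash
python3 - <<'E'
from h import *
c=robot.read_camera("top")
for z in(.1,.2,.3,.4): print(z,ray(c,(130,197),z).round(3),ray(c,(60,208),z).round(3))
for th in(.42,.5,.58):
    a=np.arctan2(10.5,62.1)+th; y,z=.108-.063*np.cos(a),.058+.063*np.sin(a)
    p=proj(c,np.r_[n2w(0,y),z]); print(th,y,z,p,"crop",(p-[140,215])*5+2)
togo(*n2w(0,.056),.125,8.7)
E
```

```text
0.1 [0.601 0.173 0.1  ] [0.564 0.315 0.1  ]
0.2 [0.579 0.132 0.2  ] [0.546 0.256 0.2  ]
0.3 [0.557 0.091 0.3  ] [0.529 0.197 0.3  ]
0.4 [0.534 0.05  0.4  ] [0.512 0.138 0.4  ]
0.42 0.055563201725152014 0.09291965330129869 [186.60188351 245.18820074] crop [235.00941754 152.9410037 ]
0.5 0.05852150341366818 0.09699844068108814 [184.71905613 245.02100994] crop [225.59528067 152.10504968]
0.58 0.0617962986297602 0.10082777112680161 [182.69148302 244.87705565] crop [215.4574151  151.38527823]
t 22.1 shift now-axes [19.35 14.92  3.42] goal-axes [19.33 14.96  3.41] turn [ 0.1  0.  -0.1] F [-0.1 -0.1 -0.2] open 0.0007 nest xy mm [-149.6 -137.3] z 0.1591
```

```bash
python3 - <<'E'
from h import *
import cv2
c=robot.read_camera("top");s=robot.read_camera("scene")
im=s["image"].copy()
for px,col in(((130,197),(0,0,255)),((60,208),(0,255,255)),((16,170),(255,0,255))):
    for z in(.1,.15,.2,.25,.3,.35,.4):
        p=proj(s,ray(c,px,z)); cv2.circle(im,tuple(int(round(v)) for v in p),1,col,-1)
cv2.imwrite("pics/s6.png",cv2.resize(im[60:260,90:360],None,fx=2.9,fy=2.9,interpolation=cv2.INTER_CUBIC))
E
```

```text
(no output)
```

View pics/s6.png

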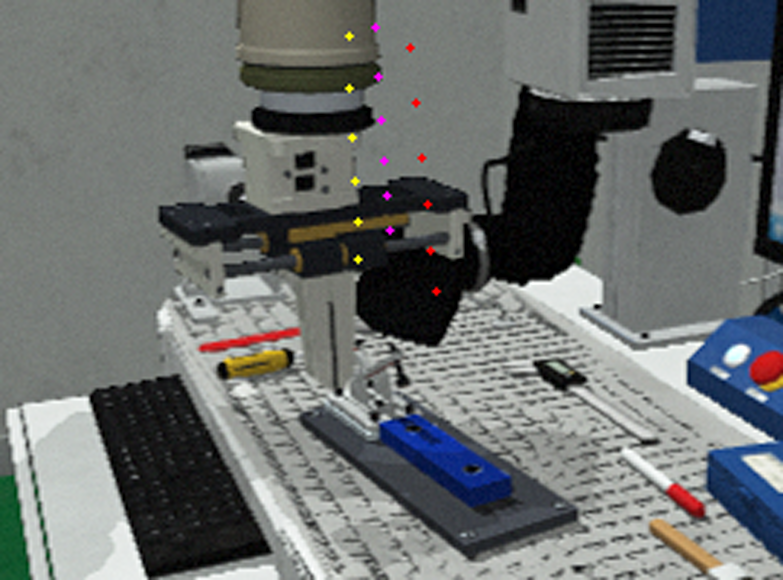

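Picture 10: the raised arm stands clear above the blank. The laser extraction nozzle is at about world (0.60, ≥0.17), roughly 8 cm from where the gripper will go. Moving above the bolt.

```bash
python3 -m inch '[[[3.2,2.5,0,0,0,0,1],[4,3.1,0,0,0,0,1],[4,3.1,0,0,0,0,1],[4,3.1,0,0,0,0,1],[2.5,2,1,0,0,0,1]]]'|grep -E "pos|force"
python3 -m inch '[[[1.5,1.2,1,0,0,0,1],[0,0,1,0,0,0,1],[0,0,0,0,0,0,1],[0,0,0,0,0,0,1]]]'|grep -E "pos|force"
python3 -c "
from h import *
togo(*n2w(0,.055),.100,8.7)"
```

```text
tool_pos: [0.5045, 0.0272, 0.1498]
force: [0.0, -0.6, 0.1]
tool_pos: [0.5106, 0.0396, 0.1282]
force: [0.5, -0.5, 0.1]
t 23.1 shift now-axes [0.19 0.1  2.82] goal-axes [0.19 0.09 2.82] turn [-0.1 -0.  -0. ] F [ 0.5 -0.5  0.1] open 0.0006 nest xy mm [-0.9 53.1] z 0.1282
```

```bash
python3 -m inch '[[[0.2,0.1,1,0,0,0,1],[0,0,1,0,0,0,1],[0,0,0.8,0,0,0,1],[0,0,0,0,0,0,1]]]'|grep -E "pos|force"
python3 -m inch '[[[0,0,0.3,0,0,0,1],[0,0,0.3,0,0,0,1],[0,0,0,0,0,0,1]]]'|grep -E "pos|force"
python3 -m inch '[[[-0.2,0,0.3,0,0,0,1],[-0.2,0,0.3,0,0,0,1],[0,0,0,0,0,0,1]]]'|grep -E "pos|force"
python3 -c "
from h import *
togo(*n2w(0,.045),.0685,8.7)"
```

```text
tool_pos: [0.5112, 0.0416, 0.0996]
force: [-0.2, -0.3, 0.3]
tool_pos: [0.5126, 0.041, 0.0959]
force: [-2.2, -4.9, 6.5]
tool_pos: [0.5132, 0.0371, 0.0897]
force: [0.3, -4.1, 5.5]
t 24.1 shift now-axes [-0.53 -0.12  2.12] goal-axes [-0.53 -0.12  2.12] turn [ 0.1  0.1 -0. ] F [ 0.3 -4.1  5.5] open 0.0005 nest xy mm [ 1.2 50.3] z 0.0897
```

```bash
python3 -m inch '[[[-0.15,0,0.4,0,0,0,1],[-0.15,0,0.4,0,0,0,1],[0,0,0,0,0,0,1]]]'|grep -E "pos|force"
python3 -m inch '[[[-0.1,0,0.4,0,0,0,1],[0,0,0.4,0,0,0,1],[0,0,0,0,0,0,1]]]'|grep -E "pos|force"
python3 -m inch '[[[0,0,0.2,0,0,0,1],[0,0,0,0,0,0,1]]]'|grep -E "pos|force"
python3 -c "
from h import *
togo(*n2w(0,.045),.0685,8.7)"
```

```text
tool_pos: [0.5138, 0.0342, 0.0816]
force: [0.9, -3.0, 4.7]
tool_pos: [0.514, 0.0335, 0.0735]
force: [1.6, -2.6, 3.4]
tool_pos: [0.514, 0.0337, 0.0716]
force: [0.9, -3.8, 4.7]
t 24.9 shift now-axes [-0.18 -0.15  0.31] goal-axes [-0.18 -0.15  0.31] turn [ 0.1  0.1 -0. ] F [ 0.9 -3.8  4.7] open 0.0001 nest xy mm [ 1.5 46.8] z 0.0716
```

```bash
python3 -m inch '[[[0,0,0.15,0,0,0,1],[0,0,0,0,0,0,1]]]'|grep -E "pos|force"
python3 -m inch '[[[0,0,0.1,0,0,0,1],[0,0,0,0,0,0,1]]]'|grep -E "pos|force"
python3 -m inch '[[[0,0,0.1,0,0,0,1],[0,0,0,0,0,0,1]]]'|grep -E "pos|force"
python3 -m inch '[[[0,0,0.1,0,0,0,1],[0,0,0,0,0,0,1]]]'|grep -E "pos|force"
```

```text
tool_pos: [0.5139, 0.0337, 0.0701]
force: [0.8, -3.8, 5.2]
tool_pos: [0.5139, 0.0337, 0.0691]
force: [1.7, -3.4, 4.8]
tool_pos: [0.5141, 0.0337, 0.0688]
force: [-1.9, -3.8, 10.8]
tool_pos: [0.5142, 0.0337, 0.0686]
force: [-5.2, -5.1, 17.5]
```

```bash
python3 -m inch '[[[0,0,0.03,0,0,0,1],[0,0,0,0,0,0,1],[0,0,0,0,0,0,1]]]'|grep -E "pos|force"
python3 -m inch '[[[0,0,-0.5,0,0,0,1],[0,0,-1.5,0,0,0,1],[0,0,-3,0,0,0,1],[0,0,-3,0,0,0,1],[0,0,-2,0,0,0,1]]]'|grep -E "pos|force"
python3 -m inch '[[[-3,-3,0,0,0,0,1],[-4,-4,0,0,0,0,1],[-4,-4,0,0,0,0,1],[-4,-4,0,0,0,0,1],[-2,-3,0,0,0,0,1]]]'|grep -E "pos|force"
python3 -m inch '[[[0,0,0,0,0,0,1],[0,0,0,0,0,0,1]]]'|grep -E "pos|force"
python3 -c "
from h import *
import cv2
c=robot.read_camera('top');a=c['image'][215:285,120:280]
b=robot.read_camera('scene')['image'][150:260,170:310]
cv2.imwrite('pics/t7.png',cv2.resize(a,None,fx=5,fy=5,interpolation=cv2.INTER_CUBIC));cv2.imwrite('pics/s7.png',cv2.resize(b,None,fx=5,fy=5,interpolation=cv2.INTER_CUBIC))
p=proj(c,np.r_[n2w(0,.045),.0687]);print('bolt closed expected',(p-[120,215])*5+2)"
```

```text
tool_pos: [0.5142, 0.0337, 0.0685]
force: [-6.0, -3.1, 19.5]
tool_pos: [0.5134, 0.0345, 0.1687]
force: [0.4, 0.1, -0.3]
tool_pos: [0.3707, -0.1466, 0.1664]
force: [-0.2, -0.3, 0.0]
tool_pos: [0.3721, -0.1454, 0.1665]
force: [0.1, -0.2, -1.0]
bolt closed expected [372.61039549 158.72282369]
```

View pics/t7.png

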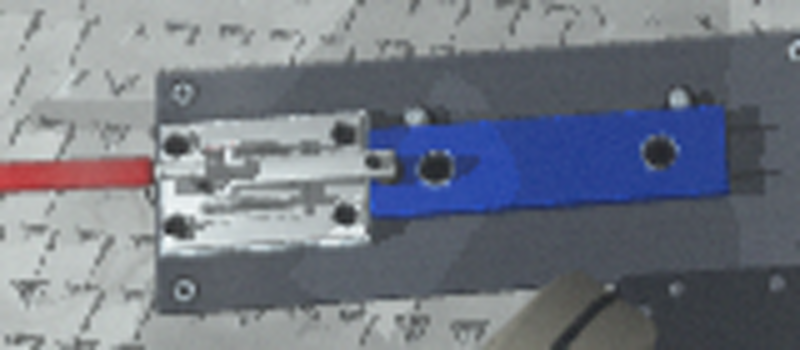

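View pics/s7.png

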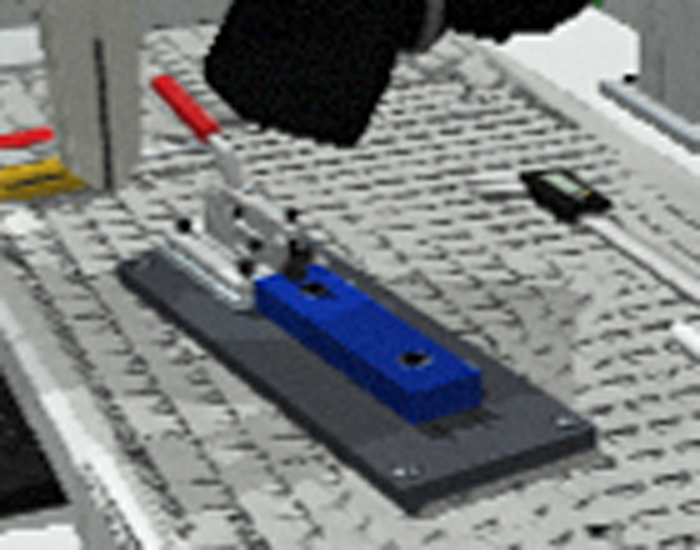

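Pictures 11 and 12: the clamp is down with the bolt at (378,162), near the expected (373,159). The blank is where it was before clamping, against both pins (415,117 and 680,98) and the end-stop block. Handing in.

```bash
python3 -c "
from plant import robot
print(robot.close_job(), robot.read_state()['t'])"
```

```text
the job is handed in; nothing more can be done
the job is handed in; nothing more can be done
```

The blank is loaded in the nest, pushed against all three stops and clamped. I handed the job in at about 26–27 s on the robot's clock, with the gripper clear of everything.

I set the blank down flat, well short of the clamp, and slid it in under the foot. I pressed it against the pins at three points and pushed it onto the button twice, the second time as the last move before clamping. Then I pressed the spindle bolt down and let go.

**Last checks:**
- **Pins:** the side pushes met a firm stop at about 13 N. The pushed side read the same across the nest within about 0.2 mm at two points 49 mm apart, so the blank is parallel to the pins.
- **Button:** both end pushes met a firm stop at the same place, at about 12 N. That stop read about 1 mm short of where my nest estimate put it, which is within the camera error. The button contact itself is hidden under the clamp, so I judged it by force only.
- **Clamp:** the bolt took 19.5 N and stopped at 68.5 mm, inside the expected 68–69 mm.
- **After clamping:** the top picture shows the blank did not move. The caliper looks undisturbed; I did not check the brush, marker and tin in the final pictures, but the arm touched nothing near them.

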